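# Take a handle out of the covered sloped bin for the kit

## Robot

A 7-joint arm with a two-finger parallel gripper is mounted at the origin on a cart in front of the work surface, level with it; the furniture and walls round the work are solid. World frame = base frame: x ahead of the robot, y to its left, z up, the work surface at z = 0. Lengths are in m, angles in rad, forces in N, time in s.
With the tool pointing down it reaches from about 0.4 to 0.85 m from the base axis. Payload 4.5 kg.
Tool frame: the origin (TCP) lies midway between the tips of the shut fingers; the grasp point (between the pads) lies 19 mm behind it; z points along the fingers, y is the line along which they close (so a half turn about z gives the same grasp; the last joint's range is limited). The gripper opens to 88 mm and grips with 3 to 60 N. Pads are 18 mm wide; open, the fingers measure 123 mm over their backs; the gripper's body (75 mm by 187 mm) begins 45 mm behind the grasp point.
Start: joints at [-1.289, 0.689, -0.195, 1.565, 0.157, 0.902, -0.215], TCP at [0.153, 0.606, 0.239] pointing down, gripper open.
Joint ranges: [-3.01, 3.01], [-0.46, 2.08], [-1.47, 1.51], [0.13, 2.56], [-1, 4.14], [0.04, 2.09], [-2.66, 2.66]. Speed limits (rad/s): [2.57, 2.57, 3.14, 3.14, 3.14, 3.14, 3.14].

## Interface

Orientations are given as a unit quaternion [x, y, z, w].
In Python, from plant import r gives the robot as it stands.
- The arm moves only by the tool move_arm, never from a script. Its argument "targets" is a list that holds one entry, the list of rows, each a list of 7 numbers: the opening, from 0 (shut) to 1 (fully open), then the shift along the tool's x, y, z in mm, then the turn, a rotation vector about the tool's x, y, z in degrees. In form: [[[claw, dx, dy, dz, ax, ay, az], ...]]. A call has 1 to 10 rows; each row is the pose to reach, as a shift and turn from the pose commanded when the call began, along the tool's axes at that moment; what a row does not reach only later rows make up. A row lasts 1/8 s, in which the tool goes at most 62.5 mm and 10.7 degrees, less where a joint would pass 70% of its speed; a pose out of reach is approached as far as the arm can. A call with a gripper value outside its range is refused whole. The fingers move at their own pace and stop on an object; "newtons" is the grip in N (left out, the last holds). Time passes only in rows, so rows that repeat a pose let the fingers close. It gives the time, the measured TCP pose, the force, the opening and the grip force at its end, in the units of the state.
- r.get_state(): the state, without advancing time (a new reading comes with each control period).
- r.snapshot(name): name is "scene" or "top" or "wrist"; returns the picture (420x560x3 uint8, red, green, blue); there is no depth.
- r.camera_info(name): a dict with "fx", "fy", "cx", "cy" (pixels), "R" (3x3) and "t" (3): a world point X has camera coordinates R X + t. Camera axes: x right, y down, z forward; pixel columns grow to the right and rows downward; lengths in m; the calibration is good to about 2 mm. The wrist camera is an equidistant fisheye: a pixel r from the principal point sees the ray r / f radians off the axis. A picture is of the moment at which its call begins: read the wrist's pose just before it. camera_info takes no time and is no camera call; for the wrist camera it gives the pose at the moment of the call.
- r.finish_job(): hands the job in; it is judged then, once.
The state is a dict: "clock": time; "q": joint angles; "qd": joint speeds; "joint_torque": joint torques, N m; "tool_pos": TCP position; "eef_rot": TCP orientation; "contact_force": force on the tool from outside, world axes, zero at the start; "moment": the same for the moment, N m; "opening": opening from 0.0 (shut) to 1.0 (fully open); "finger_force": force on a finger pad.
Only numpy, scipy, OpenCV 4.12 (cv2) and the standard library are available. Lean on these libraries where they do the work, as an engineer would, in place of code of your own. Each camera call takes 0.05 s, during which the arm holds its last target. There are 200 camera calls.

## Task

The kit tray still lacks its gimbal handle. Take up the flat pry tool, put its blade into the notch under the front edge of the sloped bin's clear cover and prise the cover up until it stands open by itself, then lay the tool flat on the bench again. Take the gimbal handle out of its compartment, lay it flat in the long empty pocket of the kit tray, and shut the bin's cover fully; leave the other parts in the bin and the loose things on the bench where they are.

Things in the scene. Friction and masses are not known exactly. Their poses are not given: they have to be found in the camera images.
- bin_rack: Grey sloped parts bin on a dark stand, fixed; 313 mm wide (y), its top about 170 mm high at the back. Origin under it at bench height; x to its back, y left, z up. The floor rises to the back at 30 degrees. Three compartments side by side, 99 mm wide, middles at y = -103, 0, +103 mm; which part lies in which varies.
- bin_floor (a point): Middle of the lower front edge of the bin's floor, inside (x = -75, z = 42 mm of bin_rack, axes the same). From here the floor runs 150 mm up the slope; a 2 mm mat lies on it. Square to the floor the outer walls are 56 mm and the two dividers 45 mm high, all 4 mm thick; the front wall so leans towards the robot.
- notch (a point): Notch in the middle of the bin's front wall, right under the cover's front edge: 70 mm wide (y), 10 mm high (square to the cover), through the 4 mm wall. The point is the middle of its mouth on the outer face. Axes as bin_rack; the way in is up the slope, 30 degrees above level. The cover's edge is nearly flush with the wall, so a blade is needed.
- cover (a joint): Opening angle of the clear, aluminium-edged cover (313 mm wide, 156 mm from hinge to front edge, 4 mm thick), hinged along the bin's upper back edge: 0 shut (parallel to the floor), 1.885 open at its stop, leaning 12 degrees from upright towards the robot. It stays open above about 1.75 and falls shut by itself below about 1.6.
- cover_hinge (a point): Middle of the cover's hinge line, which runs along y of bin_rack. Does not move with the cover.
- cover_edge (a point): Middle of the cover's front edge (mid-thickness); moves with the cover.
- pry_tool: Flat pry tool, 160 mm long, lying on the bench. Origin at its underside, in the middle of its length; x points along it to the blade's tip (tip at x = +85 mm), z up. Black ribbed handle 18 mm wide and 16 mm thick from x = -85 to +5 mm; flat steel blade 18 mm wide and 3 mm thick from x = +15 to +85 mm, its mid-plane 8 mm above the underside. 60 g.
- handle_a: Black gimbal handle, a straight grip 137 mm long, 40 mm wide, 40 mm high, 0.19 kg, lying lengthways down the slope on its flat back in one of the bin's compartments against the front wall. Origin in the middle of its flat underside; y along its length, z up from the flat back. Told from the other two parts by its shape.
- phone_dummy: Flat light-coloured plate, 140x68x9 mm, in another compartment; stays there. Origin in the middle of its underside, x along its length.
- clamp_a: Black H-shaped phone clamp bracket, 94x58x28 mm, in another compartment; stays there. Origin in the middle of its underside, x along its spine.
- kit_tray: Grey kit tray, 180x126x16 mm, fixed to the bench. Origin in the middle of its underside, x along its long side. Two motors (up to 42 mm wide, 35 mm high with the floor) stand at its -y side, at x = +58 and -58 mm; the long empty pocket is on its +y side.
- pocket (a point): Middle of the floor of the tray's long empty pocket, 4 mm above the bench. Axes as kit_tray: x along the pocket. Pocket 150 mm long (x), 50 mm wide (y), its walls 12 mm high above this floor; both long walls have a 56 mm gap in the middle for fingers.
- film_tape: Roll of amber tape, 73 mm across, 19 mm high, on the bench; not to be disturbed. Origin in the middle of its underside.
- side_cutters: Side cutters with blue handles, 106x52x10 mm, on the bench; not to be disturbed.

How it is judged:
By the outcome, as a careful person would: the job done as asked, in the order asked, and still so for the second after the job is handed in, with the robot touching nothing.
It also fails if it takes over 72 s, if anything falls off the work surface, if the arm or the gripper's body presses on something with over 40 N, if the wrist force passes 120 N, or if a joint passes its speed limit or range.

## Working session

There is one attempt and no reset: what is moved stays moved. The work goes in short steps, Python scripts to look and compute and a tool call to move; the robot and the scene stay as the last step left them, time stands still between calls to the robot, and variables do not carry over. Pictures are saved under pics/ and viewed, at most 10 in all, crops included, and the job is handed in when it is done.

Besides the shell and the picture viewer there is one more tool, called after ">>>" by a JSON object that holds its "op" and its "data". move_arm: Moves the arm, as the interface text tells. Its arguments: {"type":"object","properties":{"targets":{"type":"array","items":{"type":"array","items":{"type":"array","items":{"type":"number"}}}},"newtons":{"type":"number"}},"required":["targets"]}

```bash
ls; mkdir -p pics
python3 - <<'E'
from plant import r
import cv2,numpy as np
for n in("scene","top"):
    im=r.snapshot(n);cv2.imwrite(f"pics/{n}0.png",im[...,::-1]);c=r.camera_info(n)
    print(n,{k:np.round(v,4).tolist() for k,v in c.items()})
s=r.get_state();print(s)
E
```

```text
pics
scene {'fx': 437.4265, 'fy': 437.4265, 'cx': 272.9269, 'cy': 216.517, 'R': [[0.7737, -0.6335, 0.0056], [-0.2609, -0.3267, -0.9084], [0.5773, 0.7014, -0.418]], 't': [-0.411, 0.263, 0.8777]}
top {'fx': 432.885, 'fy': 432.885, 'cx': 281.4743, 'cy': 210.6325, 'R': [[0.0094, -0.9999, -0.0052], [-0.9977, -0.009, -0.0675], [0.0675, 0.0058, -0.9977]], 't': [0.0339, 0.545, 1.103]}
{'clock': 0.1, 'q': array([-1.28913473,  0.6898897 , -0.19452402,  1.56621472,  0.15731424,
        0.90246887, -0.21511725]), 'qd': array([ 0.00179803, -0.00275595, -0.00096687, -0.00301038, -0.00057946,
       -0.0011547 ,  0.00224837]), 'joint_torque': array([-2.45489005e-03, -5.28501320e+01, -1.27148408e+00, -1.53836882e+01,
       -5.25997009e-02,  1.95162531e-03,  3.82453015e-05]), 'tool_pos': array([0.15323971, 0.60536129, 0.23800356]), 'eef_rot': array([ 1.23580119e-01,  9.92334280e-01, -7.93364553e-04, -3.81992223e-05]), 'contact_force': array([ 0.53557138,  0.12263904, -0.5803588 ]), 'moment': array([-0.02122829, -0.03260219,  0.00771173]), 'finger_force': 0.0, 'opening': 0.9997982452964}
```

View pics/scene0.png

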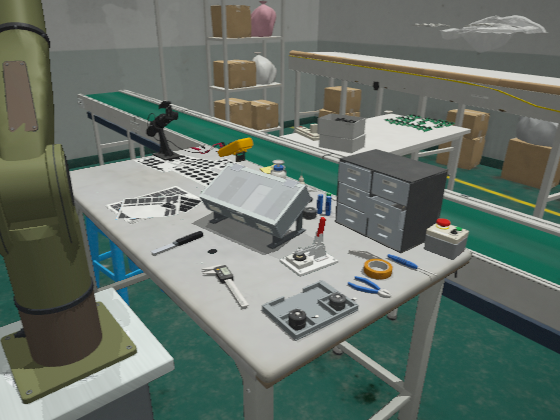

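View pics/top0.png

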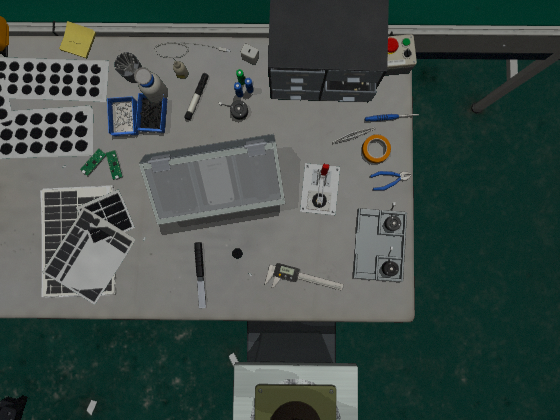

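The scene view shows the bin at about (255,205) with its front facing the robot, the pry tool at (180,242) and the tray at (310,307). In the top view the pry tool is at col 200, rows 242–306, with its blade pointing down towards the robot. The bin rim corners there are about (143,160), (152,229), (283,203) and (274,138). The tray spans (354–406, 208–281), with its pocket on the left.

```bash
cat > h.py <<'E'
import numpy as np,cv2
from scipy.spatial.transform import Rotation as Ro
from plant import r
def ray(n,uv,c=None):
    c=c or r.camera_info(n);R=np.array(c["R"]);t=np.array(c["t"])
    d=np.array([(uv[0]-c["cx"])/c["fx"],(uv[1]-c["cy"])/c["fy"],1.])
    if n=="wrist":
        m=np.hypot(d[0],d[1]);d=np.array([*(d[:2]/max(m,1e-9)*np.sin(m)),np.cos(m)])
    d=R.T@d;return -R.T@t,d/np.linalg.norm(d)
def onz(n,uv,z,c=None):
    o,d=ray(n,uv,c);return o+d*(z-o[2])/d[2]
def tri(*rs):  # rs: (o,d) rays
    A=sum(np.eye(3)-np.outer(d,d) for o,d in rs);b=sum((np.eye(3)-np.outer(d,d))@o for o,d in rs)
    p=np.linalg.solve(A,b);return p,[round(1e3*np.linalg.norm(np.cross(p-o,d)),1) for o,d in rs]
def proj(n,X,c=None):
    c=c or r.camera_info(n);v=np.array(c["R"])@X+c["t"]
    if n=="wrist":
        m=np.hypot(v[0],v[1]);th=np.arctan2(m,v[2]);v=np.array([*(v[:2]/m*th),1])
    return np.array([c["cx"]+c["fx"]*v[0]/v[2],c["cy"]+c["fy"]*v[1]/v[2]])
def row(p,R,s=None):  # target TCP pos & Rotation -> row numbers from the current measured pose
    s=s or r.get_state();C=Ro.from_quat(s["eef_rot"])
    return np.round(1e3*C.inv().apply(np.array(p)-s["tool_pos"]),1).tolist(),np.round((C.inv()*R).as_rotvec(degrees=True),1).tolist()
def down(yaw,tilt=0): # tool z down; tool x along heading yaw; tilt>0: nose (x) raised, in deg
    return Ro.from_euler('ZYX',[yaw,-tilt,180],degrees=True)
E
python3 - <<'E'
from h import *
t=cv2.imread("pics/top0.png");s=cv2.imread("pics/scene0.png")
o=np.zeros((600,800,3),np.uint8)
a=cv2.resize(t[125:320,135:295],None,fx=2.5,fy=2.5,interpolation=2);o[:a.shape[0],:400]=a
a=cv2.resize(s[155:260,145:320],(400,240),interpolation=2);o[:240,400:]=a
a=cv2.resize(t[200:290,345:420],None,fx=3.5,fy=3.5,interpolation=2);o[250:565,410:410+a.shape[1]]=a
cv2.imwrite("pics/m1.png",o)
for uv in [(200,242),(201,280),(202,306)]: print(onz("top",uv,.008).round(3))
for uv in [(143,160),(152,229),(283,203),(274,138)]: print(onz("top",uv,.1).round(3),onz("top",uv,.17).round(3))
for uv in [(354,278),(402,282),(406,208),(360,208)]: print(onz("top",uv,.016).round(3))
E
```

```text
[0.462 0.25  0.008]
[0.363 0.246 0.008]
[0.297 0.242 0.008]
[0.659 0.375 0.1  ] [0.646 0.352 0.17 ]
[0.492 0.349 0.1  ] [0.491 0.327 0.17 ]
[0.558 0.035 0.1  ] [0.552 0.035 0.17 ]
[0.716 0.058 0.1  ] [0.699 0.057 0.17 ]
[ 0.373 -0.149  0.016]
[ 0.364 -0.272  0.016]
[ 0.555 -0.284  0.016]
[ 0.553 -0.165  0.016]
```

View pics/m1.png

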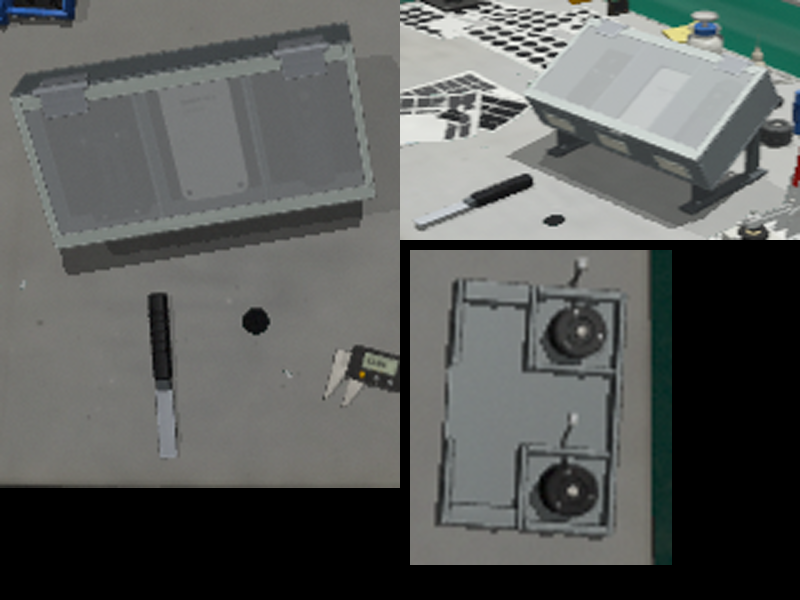

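The montage shows the phone plate in the middle compartment. The pry tool handle runs from about (158,293) to (165,388) and its blade tip is at (168,457). The tray pocket is on the tray's left side, with the motors on the right. I'll move above the tool and look with the wrist camera.

Run:
```python
from h import *
print(row([.388,.2465,.20],down(182.8)))
```

```text
([-315.6, -290.3, 38.5], [-0.1, -0.0, -17.0])
```

>>> {"op": "move_arm", "data": {"targets": [[[1,-316,-290,38,0,0,-17],[1,-316,-290,38,0,0,-17],[1,-316,-290,38,0,0,-17],[1,-316,-290,38,0,0,-17],[1,-316,-290,38,0,0,-17],[1,-316,-290,38,0,0,-17],[1,-316,-290,38,0,0,-17],[1,-316,-290,38,0,0,-17]]]}}

```text
clock: 1.1
tool_pos: [0.3906, 0.2419, 0.2]
eef_rot: [-0.02, 1.0, -0.002, -0.0]
contact_force: [0.0, 0.7, -0.4]
opening: 0.996
finger_force: 0.0
```

Run:
```python
from h import *
s=r.get_state();print(s["clock"],s["tool_pos"],s["eef_rot"],s["q"].round(2))
c=r.camera_info("wrist");im=r.snapshot("wrist");np.save("w1.npy",c,allow_pickle=True)
cv2.imwrite("pics/w1.png",im[...,::-1]);print(c)
```

```text
1.1 [0.39060712 0.24192009 0.19997515] [-1.95297383e-02  9.99807235e-01 -1.98461723e-03 -3.79752786e-04] [-0.45  0.56 -0.31  2.08  0.32  0.55  0.61]
{'fx': 325.19226210127806, 'fy': 325.19226210127806, 'cx': 276.13547756519597, 'cy': 209.28596887770206, 'R': array([[-0.03788758,  0.99927524, -0.00367774],
       [ 0.95343334,  0.03725101,  0.29929454],
       [ 0.29921462,  0.00783306, -0.95415368]]), 't': array([-0.22666569, -0.40995488,  0.23451973])}
```

View pics/w1.png

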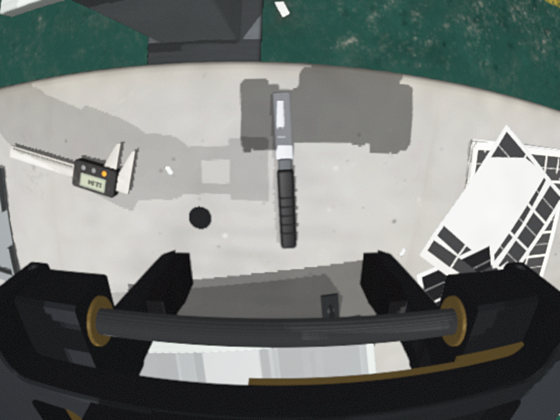

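The wrist view shows the pry tool with its blade tip at (282,92), its black handle from (287,168) to (289,248), and the black cap clear of it at (200,218). The camera sits on the tool's +x side. I'll triangulate against the top view.

Run:
```python
from h import *
c=np.load("w1.npy",allow_pickle=True).item()
print("cam in tool",Ro.from_quat(r.get_state()["eef_rot"]).inv().apply(-np.array(c["R"]).T@c["t"]-r.get_state()["tool_pos"]))
im=cv2.imread("pics/w1.png");g=im.max(2)
m=((g<75)).astype(np.uint8);m[:165]=0;m[255:]=0;m[:,:265]=0;m[:,:].T[305:]=0
ys,xs=np.nonzero(m);print("handle rows",ys.min(),ys.max(),xs.min(),xs.max(),cv2.minAreaRect(np.c_[xs,ys].astype(np.float32)))
for a,b in [((282.5,92),(202,307.5)),((286.5,169),(200.6,280.2)),((289,247),(198.2,242.5))]:
    print(tri(ray("wrist",a,c),ray("top",b)),onz("wrist",a,.008,c).round(4),onz("top",b,.008).round(4))
```

```text
cam in tool [ 0.07750242 -0.00201418 -0.14522558]
handle rows 169 246 278 295 ((286.8104553222656, 207.70950317382812), (77.20355987548828, 15.530599594116211), 87.1375961303711)
(array([ 0.29149   ,  0.24435949, -0.00571076]), [np.float64(0.5), np.float64(0.5)]) [0.2927 0.2444 0.008 ] [0.2932 0.2416 0.008 ]
(array([0.36706639, 0.24707987, 0.02826109]), [np.float64(4.7), np.float64(4.7)]) [0.3731 0.2519 0.008 ] [0.3629 0.2467 0.008 ]
(array([0.46082814, 0.25690235, 0.00939445]), [np.float64(2.1), np.float64(2.1)]) [0.4622 0.259  0.008 ] [0.4602 0.2551 0.008 ]
```

Run:
```python
from h import *
s=r.get_state();print(s["clock"],s["tool_pos"],np.abs(s["qd"]).max());print(row([.387,.2508,.05],down(184.4)))
```

```text
1.15 [0.38936798 0.24518569 0.20035922] 0.06310702196922588
([2.0, 5.9, 150.4], [-0.1, -0.0, -1.9])
```

>>> {"op": "move_arm", "data": {"targets": [[[0.6,1,5,150,0,0,-1.8],[0.6,1,5,150,0,0,-1.8],[0.6,1,5,150,0,0,-1.8],[0.6,1,5,150,0,0,-1.8],[0.6,1,5,150,0,0,-1.8]]]}}

```text
clock: 1.78
tool_pos: [0.3872, 0.2536, 0.0516]
eef_rot: [-0.041, 0.999, 0.001, 0.0]
contact_force: [-0.8, -0.3, -0.1]
opening: 0.599
finger_force: 0.0
```

Run:
```python
from h import *
s=r.get_state();print(s["clock"],s["tool_pos"],np.abs(s["qd"]).max(),s["opening"]);print(row([.387,.2508,.003],down(184.4)))
```

```text
1.775 [0.3871693  0.25356417 0.05157293] 0.021423228866596686 0.5986798298934688
([0.4, -2.8, 48.6], [0.1, 0.1, 0.3])
```

>>> {"op": "move_arm", "data": {"targets": [[[0.6,0,-2,48,0,0,0],[0.6,0,-2,48,0,0,0],[0.6,0,-2,48,0,0,0],[0.1,0,-2,48,0,0,0],[0,0,-2,48,0,0,0],[0,0,-2,48,0,0,0],[0,0,-2,48,0,0,0],[0,0,-2,48,0,0,0]]], "newtons": 60}}

```text
clock: 2.78
tool_pos: [0.3879, 0.2506, 0.0033]
eef_rot: [-0.04, 0.999, 0.0, 0.001]
contact_force: [0.8, -0.6, 6.2]
opening: 0.197
finger_force: 60.0
```

>>> {"op": "move_arm", "data": {"targets": [[[0,0,0,-60,0,0,0],[0,0,0,-120,0,0,10],[0,0,0,-180,0,0,20],[0,0,0,-200,0,0,30],[0,0,0,-200,0,0,40],[0,0,0,-200,0,0,50],[0,0,0,-200,0,0,60],[0,0,0,-200,0,0,70],[0,0,0,-200,0,0,80],[0,0,0,-200,0,0,90]]]}}

```text
clock: 4.03
tool_pos: [0.3869, 0.25, 0.2027]
eef_rot: [0.68, 0.733, -0.0, -0.0]
contact_force: [0.5, -0.2, 0.2]
opening: 0.199
finger_force: 60.0
```

>>> {"op": "move_arm", "data": {"targets": [[[0,0,0,0,0,0,10.5],[0,0,0,0,0,0,21],[0,0,0,0,0,0,31.5],[0,0,0,0,0,0,42],[0,0,0,0,0,0,52.5],[0,0,0,0,0,0,63],[0,0,0,0,0,0,73.5],[0,0,0,0,0,0,82],[0,0,0,0,0,0,82]]]}}

```text
clock: 5.15
tool_pos: [0.387, 0.2502, 0.2026]
eef_rot: [0.994, 0.111, -0.0, 0.0]
contact_force: [0.3, 0.3, -1.4]
opening: 0.198
finger_force: 60.0
```

Run:
```python
from h import *
s=r.get_state();print(s["clock"],s["tool_pos"],s["eef_rot"],s["q"].round(2),s["opening"])
c=r.camera_info("wrist");im=r.snapshot("wrist");np.save("w2.npy",c,allow_pickle=True)
cv2.imwrite("pics/w2.png",im[...,::-1])
```

```text
5.15 [0.38699086 0.25024874 0.20264827] [ 9.93861798e-01  1.10628445e-01 -2.59630006e-04  7.42204082e-05] [-0.75  0.55  0.12  2.09 -0.13  0.51 -1.89] 0.19791523879905673
```

View pics/w2.png

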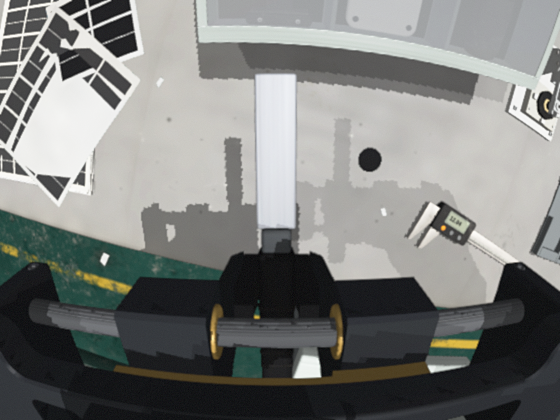

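The wrist view after the turn shows the blade straight ahead, with its tip at rows 73 and cols 255–297. The cover's pale front frame runs from about (199,41) at the left corner to (537,87) at the right.

Run:
```python
from h import *
c=np.load("w2.npy",allow_pickle=True).item()
W=lambda a:ray("wrist",a,c)
T=lambda x,y:ray("top",(x/2.5+135,y/2.5+125))
S=lambda x,y:ray("scene",(145+(x-400)/2.2857,155+y/2.2857))
P={}
for n,rs in dict(FL=[W((199,41)),T(62,248),S(528,97)],FR=[W((537,87)),T(374,195),S(697,160)],BR=[T(348,38),S(772,70)],BL=[T(12,98),S(590,20)]).items():
    P[n],e=tri(*rs);print(n,P[n].round(4),e)
    if len(rs)>2:print("  TS",tri(*rs[1:])[0].round(4),"WT",tri(*rs[:2])[0].round(4))
P=P;w=P["FL"]-P["FR"];print(np.linalg.norm(w),np.degrees(np.arctan2(-w[0],w[1])))
w=P["BL"]-P["BR"];print(np.linalg.norm(w),np.degrees(np.arctan2(-w[0],w[1])))
w=(P["BL"]+P["BR"]-P["FL"]-P["FR"])/2;print(np.linalg.norm(w),w)
# blade tip as seen: check against expected pose
s=r.get_state();C=Ro.from_quat(s["eef_rot"])
for y in(-9,9):print(proj("wrist",s["tool_pos"]+C.apply(np.array([95.5,y,-4.7])/1e3),c))
```

```text
FL [0.5072 0.3354 0.0891] [np.float64(5.1), np.float64(3.5), np.float64(5.5)]
  TS [0.507  0.331  0.0907] WT [0.5042 0.335  0.0956]
FR [0.5603 0.0299 0.093 ] [np.float64(1.2), np.float64(2.4), np.float64(1.5)]
  TS [0.5597 0.0299 0.0926] WT [0.5592 0.0315 0.0956]
BR [0.6979 0.0538 0.1663] [np.float64(3.6), np.float64(3.6)]
BL [0.6369 0.3607 0.1666] [np.float64(0.5), np.float64(0.5)]
0.3100507358154824 9.854506648789304
0.31291566176009655 11.239736369763408
0.15540680784533809 [0.13363139 0.02455422 0.07543883]
[256.04625     69.28429663]
[298.54553321  69.22025947]
```

```bash
cat >> h.py <<'E'
PSI=np.radians(10.5);HD=np.array([np.cos(PSI),np.sin(PSI),0]);UP=np.array([0,0,1.])
LF=np.array([-HD[1],HD[0],0]);BIN=np.array([.6395,.2023,0])
def bp(x,y,z): return BIN+(x*HD+y*LF+z*UP)/1e3   # bin frame (mm) -> world
D=HD*np.cos(np.pi/6)+UP*.5; N=-HD*.5+UP*np.cos(np.pi/6)
NOTCH=bp(-104,0,84.2);HINGE=bp(27.6,0,168)
TIP=np.array([.0945,0,-.0047])
def tcp_for_tip(p,R): return p-R.apply(TIP)
E
python3 - <<'E'
from h import *
R=down(10.5,30)
print(R.as_matrix().round(2))
for b in(60,25,-20):
    p=tcp_for_tip(NOTCH-D*b/1e3,R);print(b,p.round(4),row(p,R))
E
```

```text
[[ 0.85  0.18  0.49]
 [ 0.16 -0.98  0.09]
 [ 0.5   0.   -0.87]]
60 [0.408  0.1594 0.0029] ([0.4, 93.2, 199.8], [-0.6, 30.0, 2.2])
25 [0.4378 0.1649 0.0204] ([30.7, 94.4, 182.3], [-0.6, 30.0, 2.2])
-20 [0.4761 0.172  0.0429] ([69.6, 96.0, 159.8], [-0.6, 30.0, 2.2])
```

>>> {"op": "move_arm", "data": {"targets": [[[0,0,50,30,0,10,0.7],[0,0,94,60,-0.4,20,1.4],[0,10,94,110,-0.6,30,2.2],[0,20,94,150,-0.6,30,2.2],[0,31,94,182,-0.6,30,2.2],[0,31,94,182,-0.6,30,2.2],[0,31,94,182,-0.6,30,2.2]]]}}

```text
clock: 6.08
tool_pos: [0.5158, 0.2328, 0.2147]
eef_rot: [0.974, 0.085, 0.21, -0.003]
contact_force: [-0.3, -1.3, 0.4]
opening: 0.193
finger_force: 60.0
```

Run:
```python
from h import *
s=r.get_state();print(s["clock"],s["tool_pos"],s["q"].round(2),s["opening"])
c=r.camera_info("wrist");im=r.snapshot("wrist");np.save("w3.npy",c,allow_pickle=True)
sc=r.snapshot("scene")
C=Ro.from_quat(s["eef_rot"]);tip=s["tool_pos"]+C.apply(TIP)
print("tip",tip,"rel notch along D,N,L mm",1e3*np.array([(tip-NOTCH)@v for v in(D,N,LF)]))
print("pred tip px",proj("wrist",tip,c),"edge mid",proj("wrist",bp(-107.5,0,90.2),c),"edge corners",[proj("wrist",bp(-107.5,y,90.2),c).round(0) for y in(156,-156)], "scene tip",proj("scene",tip),"notch",proj("scene",NOTCH))
o=np.zeros((600,800,3),np.uint8);o[:420,:560]=im[...,::-1]
a=cv2.resize(sc[170:260,190:290,::-1],None,fx=3.6,fy=3.6,interpolation=2);o[-a.shape[0]+0:,-a.shape[1]:]=a
cv2.imwrite("pics/w3.png",o);print(row(tcp_for_tip(NOTCH+D*.02,down(10.5,30)),down(10.5,30)))
```

```text
6.075 [0.51580708 0.23280725 0.21470342] [-0.82  0.58  0.31  2.17  0.67  0.04 -2.65] 0.19346574719570248
tip [0.59865987 0.24816435 0.2577373 ] rel notch along D,N,L mm [149.29729413 114.18678412  52.53886918]
pred tip px [277.33436763  71.16800781] edge mid [330.99760978 248.06737766] edge corners [array([160., 250.]), array([474., 241.])] scene tip [237.79329573 145.83894419] notch [235.02451901 211.8957327 ]
([-115.7, 47.9, 137.7], [1.9, 5.8, -0.0])
```

View pics/w3.png

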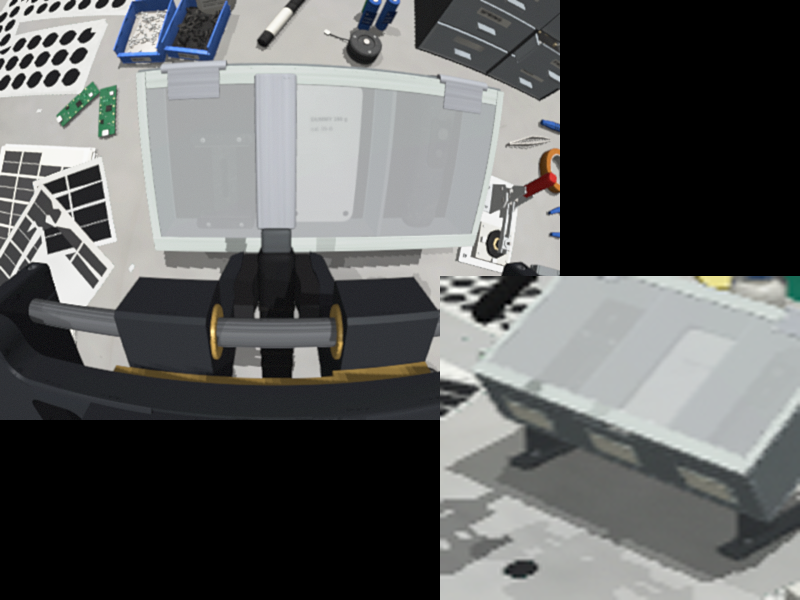

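The view shows the arm stopped at its wrist limits (q6=0.04, q7=−2.65) with the tool over the bin, touching nothing. A 30° tilt isn't reachable this close in. The elongated gimbal handle is in the right-hand compartment, around (425,180), and the clamp is in the left one, around (222,180). The notch allows a level blade (30° mismatch needs under 6 mm of its 10 mm), so I'll enter with the blade level.

Run:
```python
from h import *
R=down(10.5,0)
print(row([.40,.17,.2],R), tcp_for_tip(NOTCH,R))
```

```text
([-120.0, 41.8, -36.8], [1.9, -24.2, -0.5]) [0.4443239  0.16612625 0.0795    ]
```

>>> {"op": "move_arm", "data": {"targets": [[[0,-40,14,-20,0.6,-8,0],[0,-80,28,-30,1.2,-16,0],[0,-120,42,-37,1.9,-24,-0.5],[0,-120,42,-37,1.9,-24,-0.5],[0,-120,42,-37,1.9,-24,-0.5],[0,-120,42,-37,1.9,-24,-0.5]]]}}

```text
clock: 6.92
tool_pos: [0.3998, 0.1707, 0.2002]
eef_rot: [0.996, 0.092, 0.002, -0.0]
contact_force: [0.4, 0.7, -0.4]
opening: 0.198
finger_force: 60.0
```

Run:
```python
from h import *
R=down(10.5,0)
s=r.get_state();print(s["q"].round(2),s["tool_pos"],s["clock"])
print(row(tcp_for_tip(NOTCH-HD*.025,R),R))
```

```text
[-0.25  0.54 -0.4   2.15  0.42  0.52 -2.35] [0.39982853 0.17072989 0.20016509] 6.925
([17.4, 12.7, 120.7], [-0.0, -0.2, 0.1])
```

>>> {"op": "move_arm", "data": {"targets": [[[0,10,13,60,0,0,0],[0,17,13,121,0,0,0],[0,17,13,121,0,0,0],[0,17,13,121,0,0,0]]]}}

```text
clock: 7.42
tool_pos: [0.4192, 0.1613, 0.0808]
eef_rot: [0.996, 0.092, 0.002, -0.001]
contact_force: [0.9, 0.3, 0.8]
opening: 0.195
finger_force: 60.0
```

Run:
```python
from h import *
s=r.get_state();print(s["clock"],s["tool_pos"],s["q"].round(2),s["opening"])
c=r.camera_info("wrist");im=r.snapshot("wrist");np.save("w4.npy",c,allow_pickle=True)
sc=r.snapshot("scene")
C=Ro.from_quat(s["eef_rot"]);tip=s["tool_pos"]+C.apply(TIP)
print("tip",tip,"rel notch H,L,z mm",1e3*np.array([(tip-NOTCH)@v for v in(HD,LF,UP)]))
print("pred tip px",proj("wrist",tip,c),"edge mid",proj("wrist",bp(-107.5,0,90.2),c),"edge corners",[proj("wrist",bp(-107.5,y,90.2),c).round(0) for y in(156,-156)], "scene tip",proj("scene",tip),"notch",[proj("scene",bp(-104,y,84.2)).round(1) for y in(-35,0,35)])
o=np.zeros((600,800,3),np.uint8);o[:300,:400]=cv2.resize(im,(400,300))[...,::-1]
a=cv2.resize(sc[175:245,180:280,::-1],None,fx=5,fy=5,interpolation=2);o[250:,300:]=a
cv2.imwrite("pics/w4.png",o)
```

```text
7.425 [0.41917416 0.16132027 0.08077856] [-0.38  0.78 -0.15  2.21  0.62  0.19 -2.49] 0.19464829152775204
tip [0.51204493 0.17867203 0.08590467] rel notch H,L,z mm [-2.56266793e+01 -5.47131656e-03  1.70466927e+00]
pred tip px [277.51613292  71.46103888] edge mid [277.54069726  19.74194348] edge corners [array([-6., 67.]), array([560.,  68.])] scene tip [228.74395961 214.09751331] notch [array([243.7, 215.1]), array([235. , 211.9]), array([226.6, 208.7])]
```

View pics/w4.png

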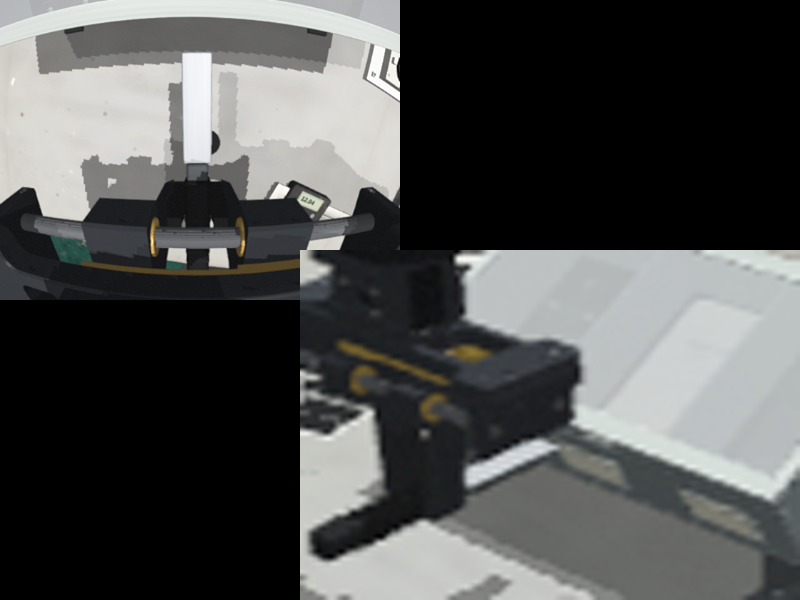

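The picture shows the blade level and square in front of the bin's front wall, about 25 mm short of it and just under the cover's pale edge. The cover edge is at about row 22 in the wrist image and was predicted at row 20, so I'll insert now.

>>> {"op": "move_arm", "data": {"targets": [[[0,18,0,0,0,0,0],[0,25,0,0,0,0,0],[0,31,0,0,0,0,0],[0,31,0,0,0,0,0]]]}}

```text
clock: 8.02
tool_pos: [0.4503, 0.166, 0.0799]
eef_rot: [0.996, 0.091, 0.002, -0.001]
contact_force: [-0.2, -0.3, -0.4]
opening: 0.199
finger_force: 60.0
```

>>> {"op": "move_arm", "data": {"targets": [[[0,7,0,0,0,0,0],[0,14,0,0,0,0,0],[0,14,0,0,0,0,0]]]}}

```text
clock: 8.4
tool_pos: [0.464, 0.1686, 0.0792]
eef_rot: [0.996, 0.091, 0.002, -0.001]
contact_force: [-0.1, 0.2, -0.9]
opening: 0.196
finger_force: 60.0
```

Run:
```python
from h import *
s=r.get_state();C=Ro.from_quat(s["eef_rot"]);tip=s["tool_pos"]+C.apply(TIP)
print(s["q"].round(2),s["contact_force"],s["moment"],"rel notch H,L,z mm",1e3*np.array([(tip-NOTCH)@v for v in(HD,LF,UP)]))
# cover arc plan: contact point 14 mm in from edge on underside, blade level tip there
for th in (0,10,20,30,45,60,75,90,100,108):
    a=np.radians(210-th);e=np.array([np.cos(a),np.sin(a)])   # hinge->edge in (H,z)
    n=np.array([-e[1],e[0]]) # underside normal
    rc=.144;p=np.array([27.6,168])/1e3+e*rc+n*.002
    print(th,(p*1e3).round(1),"rel notch",((p-[-.104,.0842])*1e3).round(1))
```

```text
[-0.29  0.81 -0.25  2.08  0.6   0.32 -2.42] [-0.11168841  0.19564495 -0.89452991] [-0.04743146  0.15324701  0.0218001 ] rel notch H,L,z mm [19.8021442  -1.29066186 -0.02654237]
0 [-96.1  94.3] rel notch [ 7.9 10.1]
10 [-107.   116.9] rel notch [-3.  32.7]
20 [-113.9  141. ] rel notch [-9.9 56.8]
30 [-116.4  166. ] rel notch [-12.4  81.8]
45 [-112.   203.3] rel notch [ -8.  119.1]
60 [-98.1 238.3] rel notch [  5.9 154.1]
75 [-75.6 268.4] rel notch [ 28.4 184.2]
90 [-46.1 291.7] rel notch [ 57.9 207.5]
100 [-23.5 302.6] rel notch [ 80.5 218.4]
108 [ -4.3 308.4] rel notch [ 99.7 224.2]
```

The blade is 20 mm in with no contact. Now I'll lift along the cover's arc.

>>> {"op": "move_arm", "data": {"targets": [[[0,-3,0,-10,0,0,0],[0,-7,0,-25,0,0,0],[0,-12,0,-40,0,0,0],[0,-17,0,-55,0,0,0],[0,-21,0,-68,0,0,0],[0,-24,0,-80,0,0,0],[0,-24,0,-80,0,0,0]]]}}

```text
clock: 9.28
tool_pos: [0.4397, 0.164, 0.1602]
eef_rot: [0.996, 0.091, 0.002, -0.001]
contact_force: [0.1, -0.5, -1.4]
opening: 0.194
finger_force: 60.0
```

```bash
cat > look.py <<'E'
from h import *
import sys
s=r.get_state();C=Ro.from_quat(s["eef_rot"]);tip=s["tool_pos"]+C.apply(TIP)
print(s["clock"],s["q"].round(2),s["contact_force"].round(1),"rel notch H,L,z mm",1e3*np.array([(tip-NOTCH)@v for v in(HD,LF,UP)]))
c=r.camera_info("wrist");np.save(sys.argv[1]+".npy",c,allow_pickle=True)
im=r.snapshot("wrist");sc=r.snapshot("scene")
print("tip px",proj("wrist",tip,c))
o=np.zeros((600,800,3),np.uint8);o[:300,:400]=cv2.resize(im,(400,300))[...,::-1]
a=cv2.resize(sc[90:250,160:330,::-1],None,fx=2.35,fy=2.35,interpolation=2)[:,:400];o[:a.shape[0],400:400+a.shape[1]]=a
cv2.imwrite(f"pics/{sys.argv[1]}.png",o)
E
python3 look.py l1
```

```text
9.275 [-0.22  0.64 -0.38  2.1   0.5   0.48 -2.36] [ 0.1 -0.5 -1.4] rel notch H,L,z mm [-4.90119924 -1.27307867 81.04614853]
tip px [277.53467032  71.51528835]
```

View pics/l1.png

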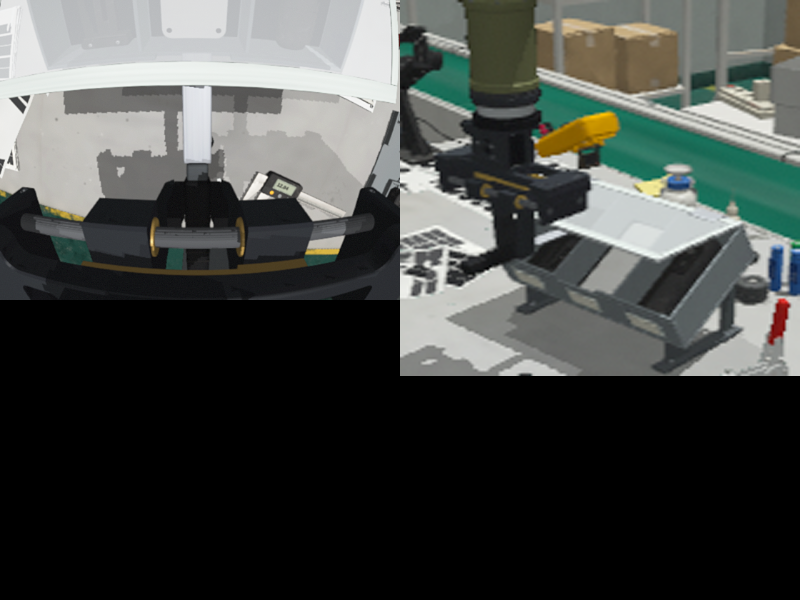

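The picture shows the cover raised to about level, resting on the blade, which is under the middle of its front edge. I'll continue along the arc.

>>> {"op": "move_arm", "data": {"targets": [[[0,2,0,-17,0,0,0],[0,5,0,-35,0,0,0],[0,11,0,-52,0,0,0],[0,18,0,-68,0,0,0],[0,28,0,-83,0,0,0],[0,39,0,-96,0,0,0],[0,52,0,-108,0,0,0],[0,67,0,-118,0,0,0],[0,80,0,-125,0,0,0],[0,90,0,-129,0,0,0]]]}}

```text
clock: 10.62
tool_pos: [0.5276, 0.1798, 0.2878]
eef_rot: [0.996, 0.091, 0.0, 0.0]
contact_force: [0.2, -0.8, 0.0]
opening: 0.196
finger_force: 60.0
```

>>> {"op": "move_arm", "data": {"targets": [[[0,9,0,-3,0,0,0],[0,9,0,-3,0,0,0],[0,9,0,-3,0,0,0]]]}}

```text
clock: 11.0
tool_pos: [0.5363, 0.1819, 0.2913]
eef_rot: [0.996, 0.091, 0.001, -0.0]
contact_force: [1.0, -0.4, -1.3]
opening: 0.199
finger_force: 60.0
```

```bash
python3 look.py l2
```

```text
11.0 [-0.1   0.58 -0.51  1.67  0.33  0.97 -2.12] [ 1.  -0.4 -1.3] rel notch H,L,z mm [ 93.28014692  -1.22459186 212.00849909]
tip px [277.52311361  71.49044508]
```

View pics/l2.png

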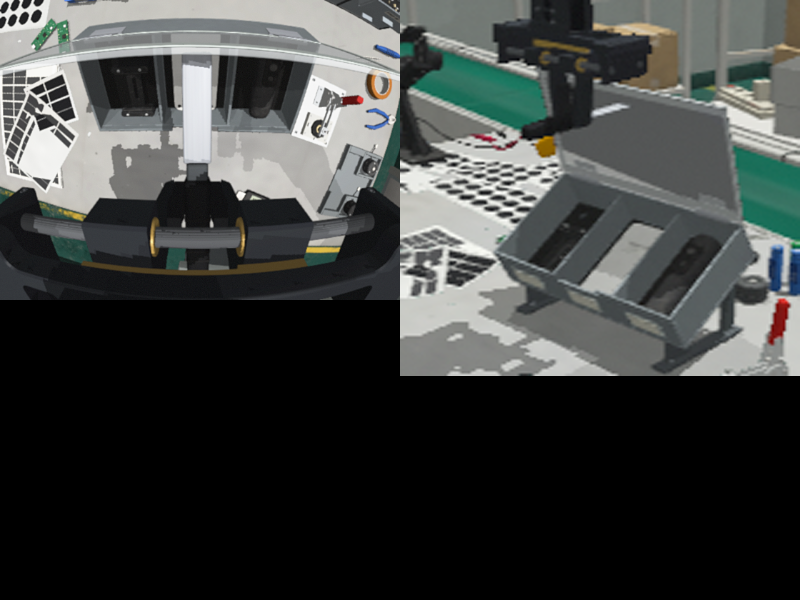

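The picture shows the cover standing nearly upright, with the handle in the right compartment, the clamp in the left and the phone in the middle. I'll nudge it a little further, then back off and check that it stays.

>>> {"op": "move_arm", "data": {"targets": [[[0,5,0,-1,0,0,0],[0,5,0,-1,0,0,0],[0,-20,0,-1,0,0,0],[0,-60,0,-1,0,0,0],[0,-60,0,-1,0,0,0]]]}}

```text
clock: 11.72
tool_pos: [0.4749, 0.1702, 0.2924]
eef_rot: [0.996, 0.092, 0.0, 0.0]
contact_force: [0.9, 0.9, 0.2]
opening: 0.199
finger_force: 60.0
```

Run:
```python
from h import *
sc=r.snapshot("scene");tp=r.snapshot("top");c=r.camera_info("wrist");w=r.snapshot("wrist")
cv2.imwrite("pics/sc5.png",sc[...,::-1]);cv2.imwrite("pics/tp5.png",tp[...,::-1]);cv2.imwrite("pics/w5.png",w[...,::-1]);np.save("w5.npy",c,allow_pickle=True)
l2=cv2.imread("pics/l2.png")
a=cv2.resize(sc[90:250,160:330,::-1],None,fx=2.35,fy=2.35,interpolation=2)[:,:400]
d=np.abs(a.astype(int)-l2[:a.shape[0],400:400+a.shape[1]]).sum(2)
ys,xs=np.nonzero(d[:250]>60);print("changed cols",np.bincount(xs//20,minlength=20))
# predicted right top corner of cover for angles, in scene px
for th in (95,100,104,108):
    a=np.radians(210-th);e=np.array([np.cos(a),np.sin(a)])*156
    print(th,[proj("scene",bp(27.6+e[0],y,168+e[1])).round(1) for y in(-156,)],[proj("top",bp(27.6+e[0],y,168+e[1])).round(1) for y in(-156,156)],[proj("wrist",bp(27.6+e[0],y,168+e[1]),c).round(1) for y in(-100,0,100)])
g=cv2.cvtColor(sc,cv2.COLOR_RGB2GRAY).astype(int)
print("scene col 299 rows110-150",g[110:150,299]);print("row 150 cols 290-320",g[150,290:320])
```

```text
changed cols [   0    0  331  915 1581 1928 1817 1570 1880 1598  903 1069  484  100
  121  117  286    6    0    0]
95 [array([292.8, 141.4])] [array([279.6, 156.3]), array([120.3, 184.1])] [array([492.5,  23.7]), array([273.7,  -6.1]), array([56.9, 25.4])]
100 [array([295.8, 138.5])] [array([278.4, 149.4]), array([118.3, 177.4])] [array([496.9,  -3.4]), array([273.6, -38.1]), array([52.4, -1.4])]
104 [array([298.2, 136.5])] [array([277.4, 143.8]), array([116.8, 171.8])] [array([498.7, -25.1]), array([273.5, -63.2]), array([ 50.4, -23. ])]
108 [array([300.6, 134.7])] [array([276.5, 138.1]), array([115.4, 166.2])] [array([499. , -46.3]), array([273.5, -86.8]), array([ 50.1, -44.1])]
scene col 299 rows110-150 [124 124 157 130 131 127 124 122 113  87  85  85  84  82  82  98 109 165
 220 155 128 189 122 115 158 130 130 127 126 118 118 109 109 108 105 106
 106 102 103  96]
row 150 cols 290-320 [ 88  88  88  88  87  87  88  87  87  98 110 132 139 159 180 191 204 210
 213 217 212 199 179 146 142 183 198 211 219 218]
```

Run:
```python
from h import *
s=r.get_state();print(s["clock"],s["tool_pos"])
print(row([.41,.25,.15],down(25)),row([.41,.25,.0035],down(25)))
print("cap",onz("top",(237.4,253),0))
```

```text
11.875 [0.47872405 0.17110982 0.29262541]
([-53.9, -89.9, 142.5], [-0.0, -0.3, -14.6]) ([-54.6, -89.8, 289.0], [-0.0, -0.3, -14.6])
cap [0.4336943  0.15335603 0.        ]
```

>>> {"op": "move_arm", "data": {"targets": [[[0,-20,-45,20,0,0,-7],[0,-54,-90,60,0,0,-14.5],[0,-54,-90,120,0,0,-14.5],[0,-54,-90,180,0,0,-14.5],[0,-54,-90,240,0,0,-14.5],[0,-54,-90,265,0,0,-14.5],[0,-54,-90,265,0,0,-14.5],[0,-54,-90,265,0,0,-14.5]]]}}

```text
clock: 12.88
tool_pos: [0.4098, 0.2506, 0.0278]
eef_rot: [0.976, 0.216, 0.002, -0.001]
contact_force: [0.6, 0.7, -0.6]
opening: 0.192
finger_force: 60.0
```

Run:
```python
from h import *
s=r.get_state();print(s["clock"],s["tool_pos"],s["q"].round(2),s["contact_force"],np.abs(s["qd"]).max())
print(row([.41,.25,.0035],down(25)))
```

```text
12.875 [0.40978626 0.25058952 0.027765  ] [-0.56  0.9  -0.13  2.14  0.78  0.15 -2.56] [ 0.61617411  0.67237059 -0.5834381 ] 0.022634153430105546
([-0.2, 0.6, 24.3], [-0.0, -0.3, -0.0])
```

Run:
```python
from h import *
print(row([.403,.275,.028],down(38)),row([.403,.275,.0035],down(38)))
```

```text
([4.1, -25.0, -0.2], [0.0, -0.3, -13.0]) ([4.0, -25.0, 24.3], [0.0, -0.3, -13.0])
```

>>> {"op": "move_arm", "data": {"targets": [[[0,4,-25,0,0,0,-7],[0,4,-25,0,0,0,-13],[0,4,-25,12,0,-0.3,-13],[0,4,-25,23,0,-0.3,-13],[0,4,-25,23,0,-0.3,-13],[0,4,-25,23,0,-0.3,-13]]]}}

```text
clock: 13.62
tool_pos: [0.4017, 0.2738, 0.0039]
eef_rot: [0.946, 0.325, -0.001, 0.001]
contact_force: [-0.4, -0.2, -0.8]
opening: 0.197
finger_force: 60.0
```

Run:
```python
from h import *
s=r.get_state();print(s["clock"],s["tool_pos"],s["eef_rot"],s["q"].round(2),s["contact_force"])
print(Ro.from_quat(s["eef_rot"]).as_matrix()[2])
```

```text
13.625 [0.40173086 0.27384428 0.00385777] [ 9.45742520e-01  3.24912697e-01 -1.47961190e-03  7.97960184e-04] [-0.61  0.95 -0.13  2.11  0.89  0.14 -2.48] [-0.40806047 -0.19510911 -0.82121805]
[-3.31719857e-03  5.47840364e-04 -9.99994348e-01]
```

>>> {"op": "move_arm", "data": {"targets": [[[0.4,0,0,0,0,0,0],[0.4,0,0,0,0,0,0],[0.4,0,0,0,0,0,0],[0.4,0,0,-30,0,0,0],[0.5,0,0,-90,0,0,0],[0.5,0,0,-150,0,0,0],[0.5,0,0,-210,0,0,0],[0.5,0,0,-250,0,0,0],[0.5,0,0,-250,0,0,0]]]}}

```text
clock: 14.75
tool_pos: [0.4036, 0.2757, 0.2569]
eef_rot: [0.946, 0.325, 0.002, -0.0]
contact_force: [-0.1, 0.6, -1.0]
opening: 0.5
finger_force: 0.0
```

Run:
```python
from h import *
s=r.get_state();print(s["clock"],s["tool_pos"],s["q"].round(2))
tp=r.snapshot("top");sc=r.snapshot("scene")
cv2.imwrite("pics/tp6.png",tp[...,::-1]);cv2.imwrite("pics/sc6.png",sc[...,::-1])
o=np.zeros((600,800,3),np.uint8)
a=cv2.resize(tp[130:310,130:290,::-1],None,fx=2.5,fy=2.5,interpolation=2);o[:450,:400]=a
a=cv2.resize(sc[110:260,160:320,::-1],None,fx=2.5,fy=2.5,interpolation=2);o[:375,400:]=a
cv2.imwrite("pics/m6.png",o)
# handle mask in right compartment: predicted compartment floor corners in px
for n in("top","scene"):
    print(n,[proj(n,bp(-75,y,42)+D*s_/1e3+N*.002).round(1).tolist() for y in(-152,-54) for s_ in(0,150)])
```

```text
14.75 [0.40356174 0.27566538 0.25692654] [-0.25  0.55 -0.69  1.93  0.47  0.82 -2.11]
top [[281.6, 191.2], [272.0, 134.3], [243.5, 197.8], [231.5, 141.4]]
scene [[281.1, 236.4], [309.3, 198.4], [255.3, 226.4], [283.4, 190.5]]
```

View pics/m6.png

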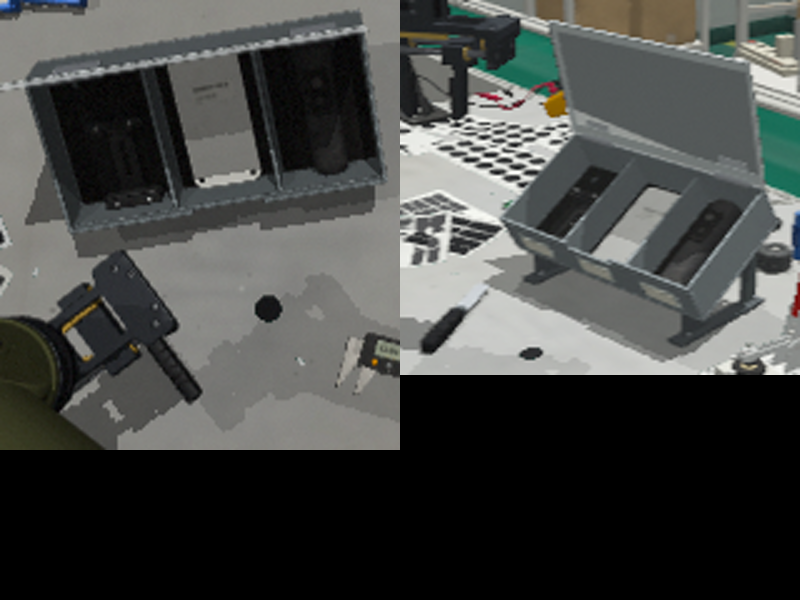

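The picture shows the pry tool lying flat on the bench and the cover standing open by itself. The handle lies in the right compartment, in the top crop from about (316,55) to (332,172). All ten views are used, so from here I'll measure numerically. I'll turn the gripper half round so the camera stays clear of the cover.

```bash
cat >> h.py <<'E'
def onslope(n,uv,h,c=None): # hit plane h mm above floor -> bin coords: s up slope, y, mm
    o,d=ray(n,uv,c);F=bp(-75,0,42)+N*h/1e3;p=o+d*((F-o)@N)/(d@N)
    return np.array([(p-F)@D,(p-F)@LF])*1e3
def sl(s_,y,h): return bp(-75,y,42)+D*s_/1e3+N*h/1e3
G=down(10.5,30)*Ro.from_euler('z',180,degrees=True)
E
python3 - <<'E'
from h import *
for h in(2,30,42):
    print(h,[onslope("top",uv,h).round(1).tolist() for uv in[(262.8,199.8),(256.4,152)]],[onslope("scene",(160+x/2.5,110+y/2.5),h).round(1).tolist() for x,y in[(275,280),(328,200),(292,275),(343,205)]])
g=cv2.imread("pics/tp6.png").max(2);s6=cv2.imread("pics/sc6.png").max(2)
for r_ in(160,170,180,190): print(r_,g[r_,236:284].tolist())
p=sl(75,-103,150);print(p);print(row(p,G))
p=np.array([.42,.15,.30]);print(row(p,down(190.5)))
E
```

```text
2 [[-14.6, -101.1], [113.5, -107.6]] [[30.9, -88.1], [160.0, -77.3], [44.8, -103.8], [159.4, -100.8]]
30 [[-2.0, -102.0], [122.5, -108.4]] [[16.0, -111.0], [141.2, -100.6], [29.5, -126.2], [140.6, -123.3]]
42 [[3.4, -102.4], [126.4, -108.7]] [[9.6, -120.9], [133.1, -110.6], [23.0, -135.9], [132.5, -133.0]]
160 [15, 9, 9, 12, 14, 14, 12, 7, 7, 7, 13, 12, 12, 16, 20, 12, 10, 16, 12, 13, 17, 16, 17, 9, 13, 18, 19, 13, 10, 12, 13, 5, 11, 12, 13, 13, 11, 9, 12, 13, 38, 92, 101, 121, 122, 122, 120, 121]
170 [35, 39, 17, 12, 11, 11, 6, 7, 13, 12, 14, 8, 6, 15, 8, 9, 21, 20, 16, 16, 17, 20, 23, 18, 15, 17, 11, 18, 18, 14, 7, 19, 21, 18, 18, 15, 11, 4, 13, 14, 10, 31, 69, 104, 97, 121, 123, 120]
180 [63, 58, 37, 41, 9, 11, 16, 9, 9, 13, 13, 3, 18, 14, 10, 15, 13, 23, 24, 26, 26, 23, 22, 22, 26, 24, 27, 22, 33, 32, 27, 21, 18, 17, 20, 24, 23, 18, 13, 18, 16, 13, 17, 47, 105, 113, 122, 122]
190 [12, 25, 120, 80, 34, 39, 12, 15, 6, 11, 9, 11, 12, 11, 14, 15, 17, 18, 18, 21, 29, 32, 33, 34, 38, 38, 39, 45, 46, 42, 35, 29, 23, 19, 21, 21, 20, 20, 20, 19, 10, 17, 17, 10, 33, 57, 100, 110]
[0.5746463  0.08552596 0.20940381]
([20.3, 254.5, 44.6], [-39.9, -9.6, -147.9])
([-62.3, 108.7, -45.9], [-0.2, 0.1, -152.6])
```

>>> {"op": "move_arm", "data": {"targets": [[[0.5,-6,11,-8,0,0,-10.5],[0.5,-12,22,-16,0,0,-21],[0.5,-18,33,-24,0,0,-31.5],[0.5,-24,44,-32,0,0,-42],[0.5,-30,55,-40,0,0,-52.5],[0.5,-36,66,-45,0,0,-63],[0.5,-42,77,-45,0,0,-73.5],[0.5,-48,88,-45,0,0,-84],[0.5,-56,99,-45,0,0,-94.5],[0.5,-62,108,-45,0,0,-105]]]}}

```text
clock: 16.1
tool_pos: [0.4192, 0.1501, 0.2975]
eef_rot: [0.315, 0.949, -0.002, -0.002]
contact_force: [0.5, 0.3, -0.7]
opening: 0.501
finger_force: 0.0
```

>>> {"op": "move_arm", "data": {"targets": [[[0.62,0,0,0,0,0,-10.5],[0.62,0,0,0,0,0,-21],[0.62,0,0,0,0,0,-31.5],[0.62,0,0,0,0,0,-42],[0.62,0,0,0,0,0,-47.6],[0.62,0,0,0,0,0,-47.6]]]}}

```text
clock: 16.85
tool_pos: [0.4193, 0.1509, 0.2978]
eef_rot: [-0.092, 0.996, -0.001, -0.003]
contact_force: [-0.3, 0.2, 0.8]
opening: 0.62
finger_force: 0.0
```

Run:
```python
from h import *
s=r.get_state();print(s["clock"],s["tool_pos"],s["q"].round(2))
print(row(sl(75,-105,160),G))
```

```text
16.85 [0.41934033 0.15090407 0.29775567] [ 0.37  0.72 -1.44  1.96  0.78  1.2   0.38]
([-136.1, -94.6, 79.1], [-0.1, -30.3, 0.1])
```

>>> {"op": "move_arm", "data": {"targets": [[[0.62,-34,-24,10,0,-8,0],[0.62,-68,-48,25,0,-16,0],[0.62,-102,-72,45,0,-24,0],[0.62,-136,-95,79,0,-30,0],[0.62,-136,-95,79,0,-30,0],[0.62,-136,-95,79,0,-30,0]]]}}

```text
clock: 17.6
tool_pos: [0.57, 0.0824, 0.2184]
eef_rot: [-0.088, 0.963, 0.023, 0.255]
contact_force: [0.9, 1.0, 1.6]
opening: 0.621
finger_force: 0.0
```

Run:
```python
from h import *
s=r.get_state();print(s["clock"],s["tool_pos"],s["q"].round(2),s["contact_force"].round(1));print(row(sl(75,-105,160),G))
c=r.camera_info("wrist");w=r.snapshot("wrist");cv2.imwrite("pics/w7.png",w[...,::-1]);np.save("w7.npy",c,allow_pickle=True)
# rectify the slope plane at h=30 : s 0..150, y -155..-50 (brightness-stretched), 1 mm/px
def rect(h):
    S,Y=np.meshgrid(np.arange(-5,150,1.),np.arange(-50,-156,-1.),indexing='ij')
    P=np.array([[proj("wrist",sl(a,b,h),c) for b in Y[0]] for a in S[:,0]]).astype(np.float32)
    return cv2.remap(w,P[...,0],P[...,1],cv2.INTER_LINEAR)
for h in(32,):
    R_=cv2.GaussianBlur(rect(h).max(2),(5,5),0)
    print(h,"cols y=-52..-152 step4")
    for i in range(0,155,10): print(i-5,R_[i,2::4].tolist())
```

```text
17.6 [0.56999406 0.0824048  0.21838232] [ 0.46  0.82 -1.21  2.21  1.72  0.85 -0.11] [0.9 1.  1.6]
([0.0, 0.2, 0.3], [-0.0, -0.3, 0.0])
32 cols y=-52..-152 step4
-5 [179, 181, 180, 181, 181, 179, 177, 179, 182, 183, 181, 180, 182, 183, 184, 164, 161, 163, 163, 164, 180, 188, 186, 187, 183, 182]
5 [88, 79, 30, 29, 29, 31, 34, 35, 35, 41, 49, 57, 65, 69, 60, 53, 43, 44, 44, 49, 38, 34, 34, 78, 76, 85]
15 [87, 76, 29, 29, 29, 32, 34, 35, 36, 61, 71, 81, 75, 81, 83, 76, 68, 44, 44, 47, 42, 34, 34, 70, 78, 84]
25 [76, 77, 29, 29, 29, 31, 34, 34, 36, 54, 68, 72, 82, 89, 87, 80, 61, 45, 44, 48, 43, 33, 33, 71, 78, 82]
35 [69, 76, 31, 28, 29, 32, 34, 34, 35, 48, 52, 52, 53, 66, 80, 77, 67, 45, 44, 49, 40, 34, 34, 77, 79, 81]
45 [70, 76, 31, 29, 29, 29, 29, 29, 31, 45, 50, 55, 53, 54, 58, 75, 66, 46, 44, 43, 36, 28, 28, 59, 78, 81]
55 [69, 77, 31, 29, 29, 29, 30, 29, 31, 47, 51, 54, 55, 53, 53, 50, 60, 42, 44, 44, 37, 28, 28, 58, 76, 82]
65 [69, 76, 33, 30, 29, 30, 29, 29, 29, 43, 51, 53, 51, 54, 52, 48, 41, 29, 31, 44, 36, 29, 28, 58, 70, 80]
75 [69, 76, 33, 29, 29, 29, 30, 29, 29, 35, 35, 33, 37, 37, 38, 39, 39, 29, 29, 29, 36, 28, 29, 53, 70, 76]
85 [69, 75, 34, 28, 29, 28, 28, 28, 28, 36, 36, 32, 47, 52, 36, 38, 40, 30, 29, 29, 29, 29, 29, 55, 70, 71]
95 [69, 75, 35, 28, 28, 28, 28, 29, 29, 38, 36, 32, 32, 32, 34, 36, 41, 32, 30, 29, 29, 29, 29, 51, 70, 69]
105 [70, 75, 37, 29, 29, 29, 29, 29, 30, 39, 37, 39, 60, 62, 50, 33, 41, 34, 29, 28, 28, 29, 29, 48, 71, 70]
115 [70, 74, 38, 29, 29, 29, 29, 29, 31, 39, 38, 34, 32, 34, 37, 35, 44, 38, 38, 27, 28, 28, 28, 47, 71, 68]
125 [46, 72, 39, 29, 28, 29, 28, 29, 31, 39, 45, 44, 46, 47, 47, 48, 44, 37, 29, 29, 28, 29, 29, 45, 70, 69]
135 [34, 71, 73, 73, 73, 72, 71, 72, 71, 66, 53, 47, 46, 47, 48, 51, 61, 70, 72, 72, 71, 70, 70, 71, 69, 68]
145 [33, 71, 73, 72, 72, 72, 71, 72, 72, 72, 72, 71, 71, 71, 71, 72, 71, 71, 71, 71, 71, 71, 71, 70, 69, 68]
```

The rectified wrist picture shows the handle straight along the slope. It spans y ≈ −87 to −118 and s ≈ 0 to 134, with compartment walls symmetric about −100. I'll descend with the fingers straddling it.

>>> {"op": "move_arm", "data": {"targets": [[[0.56,8,3,40,0,0,0],[0.56,8,3,80,0,0,0],[0.56,8,3,110,0,0,0],[0.56,8,3,110,0,0,0]]]}}

```text
clock: 18.15
tool_pos: [0.6172, 0.0948, 0.1195]
eef_rot: [-0.088, 0.962, 0.023, 0.255]
contact_force: [-1.4, -0.3, 0.1]
opening: 0.558
finger_force: 0.0
```

Run:
```python
from h import *
s=r.get_state();print(s["clock"],s["q"].round(2),s["contact_force"].round(1),s["opening"]);print(row(sl(67,-102,7),G))
```

```text
18.15 [ 0.37  1.05 -1.11  2.15  1.96  0.93 -0.2 ] [-1.4 -0.3  0.1] 0.5580530240366501
([0.5, -0.4, 43.4], [-0.0, -0.3, 0.0])
```

>>> {"op": "move_arm", "data": {"targets": [[[0.56,0,0,20,0,-0.3,0],[0.56,0,0,36,0,-0.3,0],[0.56,0,0,43,0,-0.3,0],[0.56,0,0,43,0,-0.3,0]]]}}

```text
clock: 18.65
tool_pos: [0.6385, 0.0984, 0.0837]
eef_rot: [-0.089, 0.961, 0.023, 0.259]
contact_force: [-0.2, -0.0, 0.2]
opening: 0.559
finger_force: 0.0
```

>>> {"op": "move_arm", "data": {"targets": [[[0.3,0,0,0,0,0,0],[0.2,0,0,0,0,0,0],[0.2,0,0,0,0,0,0],[0.2,0,0,0,0,0,0],[0.2,0,0,-15,0,0,0],[0.2,0,0,-30,0,0,0],[0.2,0,0,-30,0,0,0]]], "newtons": 35}}

```text
clock: 19.52
tool_pos: [0.6234, 0.0958, 0.1109]
eef_rot: [-0.09, 0.961, 0.023, 0.26]
contact_force: [-0.8, -0.1, -2.2]
opening: 0.416
finger_force: 35.0
```

The handle is gripped: opening 0.416, about 2 N of weight. Next I'll lift it clear.

>>> {"op": "move_arm", "data": {"targets": [[[0.2,0,0,-30,0,0,0],[0.2,0,0,-70,0,0,0],[0.2,0,0,-120,0,0,0],[0.2,0,0,-150,0,0,0],[0.2,0,0,-150,0,0,0]]]}}

```text
clock: 20.15
tool_pos: [0.5497, 0.0819, 0.2409]
eef_rot: [-0.09, 0.961, 0.023, 0.261]
contact_force: [0.5, 0.7, -2.0]
opening: 0.417
finger_force: 35.0
```

Run:
```python
from h import *
s=r.get_state();print(s["clock"],s["tool_pos"],s["q"].round(2),s["opening"])
A=[onz("top",uv,.016) for uv in[(357.9,208.6),(406.4,211.4),(403,281.4),(352.7,278.3)]]
for a in A:print(a.round(4))
c=sum(A)/4;print("ctr",c,[np.linalg.norm(A[i]-A[(i+1)%4]).round(4) for i in range(4)])
for i,j in((3,0),(2,1)):v=A[j]-A[i];print(np.degrees(np.arctan2(v[1],v[0])))
for i,j in((1,0),(2,3)):v=A[j]-A[i];print(np.degrees(np.arctan2(v[1],v[0]))-90)
print(row([.46,-.185,.23],down(175.7)))
```

```text
20.15 [0.54968869 0.08187829 0.24089688] [ 0.48  0.75 -1.24  2.25  1.69  0.83 -0.13] 0.4171792493784444
[ 0.5519 -0.1594  0.016 ]
[ 0.5457 -0.2849  0.016 ]
[ 0.3657 -0.2744  0.016 ]
[ 0.3723 -0.1456  0.016 ]
ctr [ 0.45891902 -0.21607054  0.016     ] [np.float64(0.1257), np.float64(0.1803), np.float64(0.129), np.float64(0.1801)]
-4.393803103941896
-3.3455822859956332
-2.8031672951744895
-2.9410313863568263
([124.3, -245.8, -59.3], [3.8, 30.2, 14.6])
```

>>> {"op": "move_arm", "data": {"targets": [[[0.2,20,-40,-25,0.8,6,3],[0.2,45,-90,-40,1.5,12,6],[0.2,75,-145,-50,2.4,19,9],[0.2,100,-195,-58,3.1,25,12],[0.2,124,-246,-59,3.8,30,14.6],[0.2,124,-246,-59,3.8,30,14.6],[0.2,124,-246,-59,3.8,30,14.6]]]}}

```text
clock: 21.02
tool_pos: [0.4602, -0.1845, 0.2271]
eef_rot: [0.038, 0.999, 0.001, -0.0]
contact_force: [0.3, 1.9, -1.3]
opening: 0.416
finger_force: 34.9
```

Run:
```python
from h import *
s=r.get_state();print(s["clock"],s["tool_pos"],Ro.from_quat(s["eef_rot"]).as_matrix().round(3).tolist(),s["q"].round(2),s["opening"])
c=r.camera_info("wrist");w=r.snapshot("wrist");cv2.imwrite("pics/w8.png",w[...,::-1]);np.save("w8.npy",c,allow_pickle=True)
yaw=np.radians(-3.5);X=np.array([np.cos(yaw),np.sin(yaw),0]);Y=np.array([-X[1],X[0],0]);T=np.array([.459,-.216,0])
# rectify at z=16mm in the tray frame; print brightness along y at several x
ys=np.arange(75,-20,-2)
for z in(.016,.004):
  for x in(-84,-75,-65,-55,-45,-35,-20):
    v=[]
    for y in ys:
        u=proj("wrist",T+X*x/1e3+Y*y/1e3+UP*z,c);i,j=int(round(u[1])),int(round(u[0]))
        v.append(int(w[i,j].max()) if 0<=i<420 and 0<=j<560 else -1)
    print(z,x,v)
tp=r.snapshot("top");cv2.imwrite("pics/tp8.png",tp[...,::-1])
```

```text
21.025 [ 0.46019819 -0.18453738  0.22706084] [[-0.997, 0.075, -0.001], [0.075, 0.997, 0.002], [0.001, 0.002, -1.0]] [ 0.96  0.79 -1.19  1.93  0.86  1.05  0.87] 0.4157096625667421
0.016 -84 [151, 148, 151, 148, 150, 134, 134, 125, 100, 141, 146, 144, 144, 147, 145, 145, 144, 144, 146, 144, 145, 143, 146, 141, 170, 244, 242, 244, 245, 151, 143, 143, 134, 116, 138, 126, 124, 134, 135, 135, 136, 135, 133, 134, 213, 245, 244, 247]
0.016 -75 [151, 149, 150, 150, 152, 150, 124, 135, 102, 136, 137, 133, 135, 134, 133, 134, 134, 134, 133, 133, 132, 132, 134, 130, 180, 200, 203, 203, 194, 118, 125, 128, 119, 113, 141, 121, 122, 139, 140, 140, 138, 140, 140, 140, 138, 126, 80, 54]
0.016 -65 [151, 153, 151, 153, 152, 148, 137, 144, 98, 109, 143, 146, 143, 145, 144, 143, 144, 144, 142, 141, 142, 141, 142, 140, 142, 141, 141, 141, 142, 139, 139, 142, 141, 109, 141, 117, 111, 140, 142, 140, 141, 110, 31, 43, 51, 53, 58, 120]
0.016 -55 [150, 149, 150, 149, 94, 52, 44, 38, 30, 31, 31, 29, 32, 33, 33, 32, 31, 37, 37, 36, 35, 34, 39, 38, 35, 35, 37, 35, 35, 37, 36, 38, 33, 35, 37, 31, 29, 36, 104, 142,
[... 1528 characters left out ...]
, 28, 32, 32, 30, 28, 29, 30, 32, 28, 65, 130, 140, 128, 47, 46, 57, 56, 59, 58]
0.004 -45 [50, 38, 41, 44, 46, 40, 42, 46, 46, 50, 49, 45, 42, 40, 40, 41, 40, 39, 40, 37, 42, 39, 41, 38, 39, 37, 42, 43, 51, 53, 56, 49, 49, 48, 47, 50, 50, 46, 44, 39, 38, 48, 194, 244, 197, 52, 50, 58]
0.004 -35 [42, 45, 48, 44, 47, 49, 47, 52, 49, 50, 52, 51, 51, 50, 51, 54, 52, 49, 51, 53, 51, 54, 59, 56, 59, 58, 54, 54, 53, 54, 51, 51, 49, 49, 53, 50, 51, 47, 47, 42, 43, 37, 44, 107, 227, 151, 144, 175]
0.004 -20 [49, 49, 55, 59, 60, 56, 55, 55, 60, 64, 62, 59, 57, 57, 52, 53, 54, 54, 57, 56, 55, 53, 55, 60, 62, 59, 57, 55, 56, 53, 54, 56, 52, 51, 51, 50, 48, 52, 51, 54, 53, 48, 48, 45, 65, 146, 231, 226]
```

Run:
```python
from h import *
c=np.load("w8.npy",allow_pickle=True).item();w=cv2.imread("pics/w8.png");g=w.max(2)
s=r.get_state();C=Ro.from_quat(s["eef_rot"]);P=s["tool_pos"]
yaw=np.radians(-3.5);X=np.array([np.cos(yaw),np.sin(yaw),0]);Y=np.array([-X[1],X[0],0]);T=np.array([.459,-.216,0])
xs=np.arange(-104,-58,1.5)
for y in(50,42,12,2):
  for z in(.016,.004):
    print(y,z,[(float(x),int(g[tuple(np.round(proj("wrist",T+X*x/1e3+Y*y/1e3+UP*z,c))[::-1].astype(int))])) for x in xs])
print("handle col profile: tool x 50..85 at z=+5 (bottom), -35 (top)")
for z in(5,-15,-35):
  for y in(-10,0,10):
    print(z,y,[int(g[tuple(np.round(proj("wrist",P+C.apply(np.array([x,y,z])/1e3),c))[::-1].astype(int))]) for x in range(50,86,2)])
print("width at tool x=50, z=-15 y -32..32",[int(g[tuple(np.round(proj("wrist",P+C.apply(np.array([50,y,-15])/1e3),c))[::-1].astype(int))]) for y in range(-32,33,2)])
```

```text
50 0.016 [(-104.0, 150), (-102.5, 149), (-101.0, 149), (-99.5, 153), (-98.0, 153), (-96.5, 151), (-95.0, 150), (-93.5, 151), (-92.0, 151), (-90.5, 151), (-89.0, 145), (-87.5, 137), (-86.0, 147), (-84.5, 146), (-83.0, 145), (-81.5, 145), (-80.0, 143), (-78.5, 144), (-77.0, 141), (-75.5, 133), (-74.0, 118), (-72.5, 142), (-71.0, 146), (-69.5, 145), (-68.0, 145), (-66.5, 144), (-65.0, 143), (-63.5, 146), (-62.0, 144), (-60.5, 144), (-59.0, 129)]
50 0.004 [(-104.0, 149), (-102.5, 151), (-101.0, 149), (-99.5, 153), (-98.0, 151), (-96.5, 151), (-95.0, 151), (-93.5, 150), (-92.0, 151), (-90.5, 151), (-89.0, 127), (-87.5, 137), (-86.0, 147), (-84.5, 146), (-83.0, 145), (-81.5, 145), (-80.0, 143), (-78.5, 144), (-77.0, 141), (-75.5, 133), (-74.0, 118), (-72.5, 126), (-71.0, 146), (-69.5, 145), (-68.0, 143), (-66.5, 144), (-65.0, 145), (-63.5, 145), (-62.0, 142), (-60.5, 145), (-59.0, 144)]
42 0.016 [(-104.0, 150), (-102.5, 151), (-101.0, 152), (-99.5, 151), (-98.0, 152), (-96.5, 151), (-95.0, 150), (-93.5, 151), (-92.0, 152), (-90.5, 153), (-89.0, 128), (-87.5, 134), (-86.0, 144), (-84.5, 145
[... 2794 characters left out ...]
-10 [57, 55, 54, 50, 49, 49, 50, 46, 48, 42, 28, 130, 142, 139, 141, 142, 136, 149]
-15 0 [58, 57, 60, 57, 54, 55, 57, 55, 43, 37, 31, 142, 144, 141, 143, 146, 119, 149]
-15 10 [62, 57, 54, 57, 54, 53, 49, 48, 54, 43, 38, 141, 140, 137, 135, 141, 124, 152]
-35 -10 [51, 57, 60, 60, 57, 48, 50, 45, 44, 44, 36, 122, 125, 112, 134, 133, 149, 150]
-35 0 [57, 62, 54, 58, 60, 56, 55, 55, 52, 43, 36, 73, 141, 143, 143, 145, 154, 149]
-35 10 [56, 50, 57, 46, 52, 58, 48, 47, 46, 46, 41, 152, 151, 154, 151, 150, 153, 151]
width at tool x=50, z=-15 y -32..32 [84, 228, 227, 227, 226, 226, 226, 231, 42, 51, 58, 57, 62, 59, 60, 68, 58, 54, 62, 58, 63, 62, 61, 52, 47, 242, 239, 240, 241, 243, 243, 241, 240]
```

The wrist measurements put the pocket middle at world (0.461, −0.182) with yaw −3.5°. The handle's near end is at tool x = +70 and it is centred across the fingers, so I'll lower it.

Run:
```python
from h import *
s=r.get_state();print(s["tool_pos"])
h=(np.array([0.6385,.0984,.0837])-bp(-75,0,42))@N;print("grasp h",h)
print(row([.462,-.182,.05],down(176.5)))
```

```text
[ 0.46029357 -0.18363206  0.227956  ]
grasp h 0.008572022340910106
([-1.6, 1.5, 178.0], [0.1, 0.0, -0.7])
```

>>> {"op": "move_arm", "data": {"targets": [[[0.2,-2,1.5,50,0,0,-0.7],[0.2,-2,1.5,100,0,0,-0.7],[0.2,-2,1.5,150,0,0,-0.7],[0.2,-2,1.5,178,0,0,-0.7],[0.2,-2,1.5,178,0,0,-0.7],[0.2,-2,1.5,178,0,0,-0.7]]]}}

```text
clock: 21.88
tool_pos: [0.4634, -0.1827, 0.0515]
eef_rot: [0.031, 1.0, 0.001, 0.001]
contact_force: [0.5, 0.0, -2.2]
opening: 0.417
finger_force: 34.9
```

Run:
```python
from h import *
s=r.get_state();print(s["clock"],s["tool_pos"],s["q"].round(2),s["contact_force"]);print(row([.462,-.182,.012],down(176.5)))
```

```text
21.875 [ 0.46335391 -0.18267071  0.05149597] [ 0.82  1.04 -0.95  2.05  1.28  0.82  0.56] [ 0.49983361  0.01162192 -2.23268873]
([1.5, 0.5, 39.5], [0.1, 0.1, -0.1])
```

>>> {"op": "move_arm", "data": {"targets": [[[0.2,1.5,0.5,20,0,0,0],[0.2,1.5,0.5,34,0,0,0],[0.2,1.5,0.5,40,0,0,0],[0.2,1.5,0.5,40,0,0,0]]]}}

```text
clock: 22.38
tool_pos: [0.4614, -0.1829, 0.011]
eef_rot: [0.032, 0.999, 0.0, 0.001]
contact_force: [-1.4, -0.9, -0.9]
opening: 0.414
finger_force: 34.9
```

>>> {"op": "move_arm", "data": {"targets": [[[0.2,0,0,1,0,0,0],[0.2,0,0,1,0,0,0],[0.54,0,0,1,0,0,0],[0.54,0,0,1,0,0,0],[0.54,0,0,1,0,0,0],[0.54,0,0,-20,0,0,0],[0.54,0,0,-60,0,0,0],[0.54,0,0,-120,0,0,0],[0.54,0,0,-180,0,0,0],[0.54,0,0,-180,0,0,0]]]}}

```text
clock: 23.62
tool_pos: [0.4633, -0.1827, 0.1941]
eef_rot: [0.032, 0.999, -0.0, 0.004]
contact_force: [0.5, -0.0, -0.6]
opening: 0.541
finger_force: 0.0
```

Run:
```python
from h import *
s=r.get_state();print(s["clock"],s["tool_pos"],s["q"].round(2),s["contact_force"].round(1))
c=r.camera_info("wrist");w=r.snapshot("wrist");g=w.max(2);cv2.imwrite("pics/w9.png",w[...,::-1])
yaw=np.radians(-3.5);X=np.array([np.cos(yaw),np.sin(yaw),0]);Y=np.array([-X[1],X[0],0]);T=np.array([.459,-.216,0])
px=lambda x,y,z:int(g[tuple(np.round(proj("wrist",T+X*x/1e3+Y*y/1e3+UP*z,c))[::-1].astype(int))])
for z in(.004,.02):
  for x in(-70,-60,-45,-30): print(z,x,[px(x,y,z) for y in range(66,0,-2)])
  for y in(45,34,22): print("along x",z,y,[px(x,y,z) for x in range(-84,-50,2)])
# scene check: cover still open?
a=cv2.imread("pics/sc6.png").astype(int);b=r.snapshot("scene")[...,::-1].astype(int);print("cover diff",np.abs(a-b)[115:190,225:310].mean(),"bin diff",np.abs(a-b)[185:240,200:320].mean())
e=np.array([np.cos(np.radians(104)),np.sin(np.radians(104))])*156
print("cover edge", bp(27.6+e[0],0,168+e[1]))
```

```text
23.625 [ 0.46330234 -0.18273208  0.19414906] [ 0.92  0.82 -1.12  1.97  0.92  0.97  0.84] [ 0.5 -0.  -0.6]
0.004 -70 [138, 130, 141, 108, 104, 119, 145, 143, 146, 137, 118, 113, 95, 94, 96, 100, 100, 99, 99, 102, 103, 108, 109, 167, 235, 130, 136, 142, 140, 109, 136, 125, 104]
0.004 -60 [146, 134, 137, 111, 102, 109, 122, 132, 53, 49, 52, 53, 59, 56, 53, 54, 55, 62, 57, 54, 54, 48, 48, 47, 41, 101, 111, 108, 109, 101, 138, 128, 105]
0.004 -45 [229, 127, 126, 117, 212, 219, 214, 104, 52, 54, 55, 56, 57, 56, 55, 60, 55, 60, 55, 59, 60, 55, 56, 52, 43, 44, 188, 182, 122, 92, 141, 121, 118]
0.004 -30 [237, 200, 241, 178, 215, 189, 138, 108, 60, 67, 71, 82, 69, 52, 44, 44, 44, 43, 45, 45, 44, 46, 43, 44, 41, 40, 206, 223, 223, 122, 217, 186, 149]
along x 0.004 45 [145, 144, 142, 143, 143, 119, 145, 114, 38, 48, 45, 50, 50, 57, 56, 51, 56]
along x 0.004 34 [143, 143, 141, 140, 140, 120, 144, 100, 36, 49, 52, 53, 55, 56, 58, 57, 57]
along x 0.004 22 [144, 143, 142, 140, 140, 118, 149, 109, 34, 43, 43, 47, 48, 50, 53, 53, 55]
0.02 -70 [151, 138, 134, 134, 89, 110, 140, 143, 144, 145, 118, 113
[... 255 characters left out ...]
4]
0.02 -45 [238, 235, 132, 135, 123, 220, 229, 156, 47, 65, 64, 59, 57, 57, 55, 60, 64, 58, 56, 56, 56, 57, 54, 47, 35, 127, 230, 219, 97, 120, 133, 159, 154]
0.02 -30 [238, 237, 225, 233, 186, 231, 152, 104, 60, 77, 76, 82, 78, 57, 43, 43, 44, 45, 47, 47, 46, 43, 41, 43, 37, 114, 228, 224, 205, 171, 216, 137, 228]
along x 0.02 45 [145, 144, 142, 143, 143, 119, 145, 114, 38, 48, 45, 50, 53, 58, 51, 56, 59]
along x 0.02 34 [143, 143, 141, 140, 140, 120, 144, 100, 36, 49, 52, 53, 55, 56, 57, 57, 57]
along x 0.02 22 [144, 143, 142, 140, 140, 118, 149, 109, 34, 43, 48, 45, 48, 51, 55, 55, 58]
cover diff 20.233359477124182 bin diff 18.924747474747473
cover edge [0.62952998 0.20045217 0.31936613]
```

The handle is in the pocket: its near end is at x ≈ −69, y spans 17–51, centred at 34. Now I'll go over and behind the open cover.

```bash
cat > cov.py <<'E'
from h import *
def corner(tp):
    # mean abs brightness difference of top picture from the shut / open references in the bin area
    g=cv2.GaussianBlur(tp,(3,3),0).astype(int);o={}
    for k in("top0","tp6"):
        a=cv2.GaussianBlur(cv2.imread(f"pics/{k}.png")[...,::-1],(3,3),0).astype(int);o[k]=round(np.abs(a-g)[160:205,165:270].mean(),1)
    return o
E
python3 - <<'E'
from cov import *
print(corner(r.snapshot("top")))
p=bp(45,0,370);print(p,row(p,down(190.5)))
E
```

```text
{'top0': np.float64(66.4), 'tp6': np.float64(3.2)}
[0.68374647 0.2105006  0.37      ] ([-198.0, 407.5, -181.0], [0.0, -0.1, -14.2])
```

>>> {"op": "move_arm", "data": {"targets": [[[0.2,-20,20,-60,0,0,0],[0,-40,40,-120,0,0,-2],[0,-60,70,-181,0,0,-4],[0,-83,120,-181,0,0,-6],[0,-105,170,-181,0,0,-8],[0,-125,220,-181,0,0,-10],[0,-145,270,-181,0,0,-12],[0,-165,320,-181,0,0,-14],[0,-185,370,-181,0,0,-14],[0,-198,407,-181,0,0,-14]]]}}

```text
clock: 25.02
tool_pos: [0.6843, 0.2125, 0.3681]
eef_rot: [-0.091, 0.996, -0.0, -0.002]
contact_force: [0.2, -0.5, -0.6]
opening: 0.001
finger_force: 0.0
```

Run:
```python
from cov import *
s=r.get_state();print(s["clock"],s["tool_pos"],s["q"].round(2),s["contact_force"].round(1),s["opening"])
print(row(bp(45,0,360),down(190.5)),row(bp(45,0,284),down(190.5)),corner(r.snapshot("top")))
```

```text
25.025 [0.68429524 0.21254548 0.36810854] [ 0.02  0.89 -1.1   1.01  0.77  1.61  0.92] [ 0.2 -0.5 -0.6] 0.0012034563437349206
([0.9, -1.9, 8.1], [-0.0, -0.2, -0.0]) ([0.6, -1.9, 84.1], [-0.0, -0.2, -0.0]) {'top0': np.float64(56.1), 'tp6': np.float64(26.2)}
```

>>> {"op": "move_arm", "data": {"targets": [[[0,0,0,42,0,0,0],[0,0,0,84,0,0,0],[0,0,0,84,0,0,0],[0,15,0,84,0,0,0],[0,25,0,84,0,0,0],[0,34,0,84,0,0,0],[0,42,0,84,0,0,0],[0,50,0,84,0,0,0],[0,58,0,84,0,0,0],[0,66,0,84,0,0,0]]]}}

```text
clock: 26.32
tool_pos: [0.6188, 0.1985, 0.2875]
eef_rot: [-0.09, 0.996, 0.0, -0.0]
contact_force: [-0.0, 0.5, -0.1]
opening: 0.008
finger_force: 0.0
```

>>> {"op": "move_arm", "data": {"targets": [[[0,8,0,0,0,0,0],[0,16,0,0,0,0,0],[0,24,0,0,0,0,0],[0,24,0,0,0,0,0],[0,24,0,0,0,0,0],[0,24,0,0,0,0,0]]]}}

```text
clock: 27.08
tool_pos: [0.596, 0.1943, 0.2874]
eef_rot: [-0.09, 0.996, 0.001, 0.0]
contact_force: [0.3, 0.4, -0.6]
opening: 0.011
finger_force: 0.0
```

Run:
```python
from cov import *
s=r.get_state();print(s["clock"],s["tool_pos"],s["contact_force"].round(1))
tp=r.snapshot("top");print(corner(tp));cv2.imwrite("pics/tp10.png",tp[...,::-1])
sc=r.snapshot("scene");cv2.imwrite("pics/sc10.png",sc[...,::-1]);a=cv2.imread("pics/scene0.png").astype(int)
d=np.abs(a-sc[...,::-1]);print("scene vs shut: bin",d[180:240,205:310].mean(),"above",d[120:160,240:300].mean())
```

```text
27.075 [0.59595281 0.19429525 0.28744168] [ 0.3  0.4 -0.6]
{'top0': np.float64(37.7), 'tp6': np.float64(49.0)}
scene vs shut: bin 57.30518518518519 above 15.894444444444444
```

>>> {"op": "move_arm", "data": {"targets": [[[0,20,0,-50,0,0,0],[0,60,-20,-60,0,0,0],[0,100,-70,-60,0,0,0],[0,140,-120,-60,0,0,0],[0,170,-170,-60,0,0,0],[0,190,-220,-60,0,0,0],[0,190,-270,-60,0,0,0],[0,190,-270,-60,0,0,0]]]}}

```text
clock: 28.18
tool_pos: [0.4574, -0.1097, 0.3464]
eef_rot: [-0.086, 0.996, 0.0, -0.001]
contact_force: [0.3, 0.3, 0.7]
opening: 0.005
finger_force: 0.0
```

Run:
```python
from cov import *
s=r.get_state();print(s["clock"],s["tool_pos"],s["q"].round(2),s["contact_force"].round(1))
tp=r.snapshot("top");print(corner(tp));cv2.imwrite("pics/tp11.png",tp[...,::-1])
sc=r.snapshot("scene")[...,::-1];cv2.imwrite("pics/sc11.png",sc);a=cv2.imread("pics/scene0.png").astype(int);t0=cv2.imread("pics/top0.png").astype(int)
d=np.abs(a-sc).max(2)
for y0 in range(160,245,12):print(y0,[int(d[y0:y0+12,x:x+12].mean()) for x in range(196,316,12)])
d=np.abs(t0-tp[...,::-1]).max(2);print("top")
for y0 in range(135,240,12):print(y0,[int(d[y0:y0+12,x:x+12].mean()) for x in range(136,292,12)])
```

```text
28.175 [ 0.45744333 -0.10968312  0.34642575] [ 0.93  0.64 -1.37  1.83  0.67  1.25  1.11] [0.3 0.3 0.7]
{'top0': np.float64(3.3), 'tp6': np.float64(67.8)}
160 [6, 7, 7, 7, 7, 7, 7, 6, 6, 6]
172 [6, 7, 8, 8, 8, 8, 8, 7, 6, 6]
184 [8, 8, 8, 8, 8, 8, 8, 8, 7, 7]
196 [6, 6, 7, 8, 8, 8, 7, 6, 6, 7]
208 [7, 6, 5, 6, 7, 8, 6, 6, 5, 5]
220 [11, 5, 6, 6, 5, 5, 6, 6, 6, 8]
232 [57, 8, 7, 6, 6, 6, 5, 5, 7, 7]
244 [8, 7, 8, 8, 7, 6, 6, 7, 7, 7]
top
135 [4, 4, 4, 4, 4, 4, 3, 3, 3, 3, 3, 3, 4]
147 [4, 3, 3, 3, 3, 3, 3, 4, 4, 3, 3, 4, 3]
159 [4, 4, 4, 4, 4, 4, 4, 4, 3, 3, 3, 4, 3]
171 [4, 3, 3, 3, 4, 4, 4, 4, 3, 3, 2, 4, 4]
183 [4, 3, 3, 3, 4, 4, 4, 4, 4, 3, 2, 3, 3]
195 [4, 4, 3, 3, 3, 3, 4, 4, 4, 4, 5, 4, 4]
207 [4, 4, 3, 4, 4, 4, 3, 3, 3, 3, 3, 3, 4]
219 [4, 4, 3, 3, 3, 3, 3, 3, 3, 4, 4, 4, 4]
231 [4, 4, 8, 9, 4, 7, 4, 4, 4, 4, 4, 4, 4]
```

Both views now match the shut-cover reference pictures to within noise, so I'm handing in.

```bash
python3 -c "
from plant import r
print(r.finish_job())"
```

```text
the job is handed in; nothing more can be done
None
```

The job is handed in at about 28 s of the 72 s: I prised the cover open, laid the pry tool flat on the bench, put the gimbal handle in the tray pocket, and shut the cover fully, leaving the other parts and loose things untouched.

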